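Find the blocked cylinder by its stroke and clip the reject marker on it

TASK

Check the stroke of the three overhauled cylinders on the blue test rack: push each rod in, firmly but without forcing it, until you feel it stop. Two go fully home; one is blocked inside and stops about half way. Then take the red spring clip off its stand by squeezing its handles and clip it upright over the top edge of the tag plate behind the blocked cylinder, leaving all three rods pushed in and the other things on the bench undisturbed.

Things in the scene. Friction and masses are not known exactly. Their poses are not given: they have to be found in the camera images.
- rack: Blue base 200 x 270 x 12 mm fixed to the bench; three cylinders lie along its x axis, 85 mm apart in y, axes 55 mm up: green barrel, square end caps (tops 84 mm up), rod out of the front (-x) end, aluminium tag plate behind the rear. Origin: centre of the underside; x is the way rods are pushed in. Pressing rack or rods with over 45 N spoils the seals.
- rod1_face (a point): Centre of the front face (towards -x of the rack) of the round yellow flange, 40 mm in diameter and 10 mm thick, at the end of the rod of cylinder 1, 55 mm above the bench; moves with the rod. Cylinder at the rack's +y side.
- rod2_face (a point): Centre of the front face (towards -x of the rack) of the round yellow flange, 40 mm in diameter and 10 mm thick, at the end of the rod of cylinder 2, 55 mm above the bench; moves with the rod. Middle cylinder.
- rod3_face (a point): Centre of the front face (towards -x of the rack) of the round yellow flange, 40 mm in diameter and 10 mm thick, at the end of the rod of cylinder 3, 55 mm above the bench; moves with the rod. Cylinder at the rack's -y side.
- rod1 (a joint): How far rod 1 is pushed in, in m: 0 fully out, 0.050 fully home (flange then 8 mm from the end cap). It starts 0 to 0.012 in, slides along the rack's +x with about 3 N of friction and stays where it is left. In one of the three cylinders, a different one each time, something forgotten inside stops the rod hard at about 0.026.
- rod2 (a joint): How far rod 2 is pushed in, in m: 0 fully out, 0.050 fully home (flange then 8 mm from the end cap). It starts 0 to 0.012 in, slides along the rack's +x with about 3 N of friction and stays where it is left. In one of the three cylinders, a different one each time, something forgotten inside stops the rod hard at about 0.026.
- rod3 (a joint): How far rod 3 is pushed in, in m: 0 fully out, 0.050 fully home (flange then 8 mm from the end cap). It starts 0 to 0.012 in, slides along the rack's +x with about 3 N of friction and stays where it is left. In one of the three cylinders, a different one each time, something forgotten inside stops the rod hard at about 0.026.
- tag1 (a point): Middle of the top edge of the tag plate of cylinder 1: 40 mm wide (along the rack's y), 4 mm thick (along the rack's x), top edge 115 mm above the bench, 31 mm above the end caps; axes as the rack's.
- tag2 (a point): Middle of the top edge of the tag plate of cylinder 2: 40 mm wide (along the rack's y), 4 mm thick (along the rack's x), top edge 115 mm above the bench, 31 mm above the end caps; axes as the rack's.
- tag3 (a point): Middle of the top edge of the tag plate of cylinder 3: 40 mm wide (along the rack's y), 4 mm thick (along the rack's x), top edge 115 mm above the bench, 31 mm above the end caps; axes as the rack's.
- stand: Clip stand, fixed to the bench: steel base 90 x 100 x 15 mm with an upright aluminium plate 50 mm wide (along its y), 4 mm thick (along its x), top edge 100 mm above the bench. Origin: centre of the underside.
- clip: Red spring clip, 91 mm high, 90 g, upright, at first on the stand's plate, jaws 12 mm below its top edge. Origin: midway between the jaw tips (lowest point); z up, x the closing direction of jaws and handles. Jaws 26 mm wide, hinge at z = 40 mm. Handles end in two bars along y, 30 mm long, 12 mm thick, at z = 85 mm, 56 mm over their outsides when on a plate.
- clip_arm (a joint): How far the clip is squeezed, in rad: 0 when clipped on a 4 mm plate, 0.48 fully open (bars then about 35 mm over their outsides, jaw tips about 23 mm apart). Squeezing the bars takes about 5 N at first, 9 N when fully open.
- bottle: Bystander: clear plastic bottle with a red label, 64 mm in diameter, 190 mm high, standing. Origin: centre of its underside.
- coupling: Bystander: rusty pipe coupling ring lying flat, 72 mm in diameter, 30 mm high. Origin: centre of its underside.
- spanner: Bystander: steel spanner 190 mm long, lying flat.
- roller: Bystander: rusty flanged roller standing on end, 90 mm in diameter, 110 mm high. Origin: centre of its underside.
There are look-alikes about, which are no part of the job. What is shaped like the clip but yellow is not meant.

How it is judged:
On the way, in this order (a step that is already met when the one before it is completed fails the run):
1. all three rods pushed in until they stop: two fully home, the blocked one at its stop (((value of joint rod1 between 0.022 and 0.032 m and value of joint each of rod2, rod3 above 0.046 m) or (value of joint rod2 between 0.022 and 0.032 m and value of joint each of rod1, rod3 above 0.046 m) or (value of joint rod3 between 0.022 and 0.032 m and value of joint each of rod1, rod2 above 0.046 m))), for 0.2 s.
2. the clip squeezed open and lifted clear of the stand (value of joint clip_arm above 0.15 rad and z of clip in the frame of stand above 0.115 m), for 0.1 s.
At the end, for the whole second after the job is handed in: Two rods over 46 mm in, the blocked one at its stop (22 to 32 mm in). Clip at rest, closed, upright within 20 degrees, over the top edge of the blocked cylinder's tag plate: square within 23 degrees, within 20 mm of the middle and 12 mm across, jaw tips 4 to 25 mm below the edge ((((value of joint rod1 between 0.022 and 0.032 m and value of joint each of rod2, rod3 above 0.046 m) and y of clip in the frame of tag1 between -0.02 and 0.02 m and x of clip in the frame of tag1 between -0.012 and 0.012 m and z of clip in the frame of tag1 between -0.025 and -0.004 m) or ((value of joint rod2 between 0.022 and 0.032 m and value of joint each of rod1, rod3 above 0.046 m) and y of clip in the frame of tag2 between -0.02 and 0.02 m and x of clip in the frame of tag2 between -0.012 and 0.012 m and z of clip in the frame of tag2 between -0.025 and -0.004 m) or ((value of joint rod3 between 0.022 and 0.032 m and value of joint each of rod1, rod2 above 0.046 m) and y of clip in the frame of tag3 between -0.02 and 0.02 m and x of clip in the frame of tag3 between -0.012 and 0.012 m and z of clip in the frame of tag3 between -0.025 and -0.004 m)) and angle between clip's own z axis and vertical below 0.35 rad and angle between the x axis of clip and the x axis of rack, either way round below 0.4 rad and value of joint clip_arm below 0.15 rad and linear speed of clip below 0.02 m/s); the robot touches nothing.
It fails at once if the rack or a rod is pressed with more than 45 N (contact force between rack and the fingers above 45 N or contact force between rack and the arm above 45 N).
It fails at once if a bystander is moved by more than 30 mm (distance of any of bottle, coupling, spanner, roller from where it was at the start of the episode above 0.03 m).
It also fails if it takes over 70 s, if anything falls off the work surface, if the arm or the gripper's body presses on something with over 40 N, if the wrist force passes 120 N, or if a joint passes its speed limit or range.

ROBOT

A 6-joint arm with a two-finger parallel gripper is mounted at the origin on the work surface. World frame = base frame: x ahead of the robot, y to its left, z up, the work surface at z = 0. Lengths are in m, angles in rad, forces in N, time in s.
With the tool pointing down it reaches from about 0.375 to 0.825 m from the base axis. Payload 5.5 kg.
Tool frame: the origin (TCP) lies between the finger pads; the fingertips stand 25 mm ahead of it and the grasp point (between the pads) lies 6 mm ahead of it (arm.nose_length is the distance from the TCP to the fingertips, in m); z points along the fingers, y is the line along which they close (so a half turn about z gives the same grasp; the last joint's range is limited). The gripper opens to 85 mm and grips with 20 to 120 N. Pads are 22 mm wide; open, the fingers measure 114 mm over their backs; the gripper's body (76 mm by 85 mm) begins 54 mm behind the grasp point. The pads swing forward as they close: fully open they stand 13 mm farther back than shut.
Start: joints at [1.128, 0.314, -0.047, 1.21, 0, 1.571], TCP at [0.257, 0.542, 0.225] pointing down, gripper open.
Joint ranges: [-2.67, 2.67], [-0.69, 1.73], [-1.03, 1.25], [-2.08, 2.16], [-1.42, 1.45], [-3.14, 3.14]. Speed limits (rad/s): [2.39, 2.39, 3.01, 3.14, 3.14, 3.14].

INTERFACE

Orientations are given as [roll, pitch, yaw] about the fixed x, y, z axes, in that order (R = Rz(yaw) Ry(pitch) Rx(roll)).
In Python, from plant import arm gives the robot as it stands. Calls block until the motion is done:
- arm.move_pose(position, orientation): joint-space move of the TCP to a pose.
- arm.move_linear(position, frame=None, velocity=0.15): straight line of the TCP; frame=None keeps the orientation; velocity is the mean speed in m/s.
- arm.set_joints(angles): joint-space move.
- arm.command_gripper(opening, newtons=None): finger opening in m; newtons is the grip in N (None keeps the last); returns when the fingers have stopped.
- arm.sleep(seconds).
- arm.solve_ik(position, orientation): joint angles nearest the present ones, or None.
- arm.state(): the state.
- arm.grab_frame(name): name is "scene" or "side" or "wrist"; returns the picture (400x640x3 uint8, red, green, blue); there is no depth.
- arm.camera_model(name): a dict with "K" (3x3 intrinsics, pixels), "R" (3x3) and "t" (3): a world point X has camera coordinates R X + t; the wrist camera has in their place "hand_eye" (4x4, takes a point from camera to tool coordinates, whose origin is the TCP and whose axes are the flange's). Camera axes: x right, y down, z forward; pixel columns grow to the right and rows downward; lengths in m; the calibration is good to about 2 mm. A picture is of the moment at which its call begins: read the wrist's pose just before it. camera_model takes no time and is no camera call.
A pose or a line that the arm cannot do raises arm.PlanningError and nothing moves.
- arm.sign_off(): hands the job in; it is judged then, once.
The state is a dict: "t": time; "joint_positions": joint angles; "qvel": joint speeds; "joint_efforts": joint torques, N m; "tcp_pos": TCP position; "tool_rot": TCP orientation; "wrist_force": force on the tool from outside, world axes, zero at the start; "torque": the same for the moment, N m; "width": finger opening in m; "grip_force": force on a finger pad.
Only numpy, scipy, OpenCV 4.12 (cv2) and the standard library are available. Lean on these libraries where they do the work, as an engineer would, in place of code of your own. Each camera call takes 0.05 s, during which the arm holds its last target. There are 200 camera calls.

## Working session

There is one attempt and no reset: what is moved stays moved. The work goes in short steps, each a Python script; the robot and the scene stay as the last script left them, time stands still between calls to the robot, and variables do not carry over. Pictures are saved under pics/ and viewed, at most 10 in all, crops included, and the job is handed in when it is done.

```bash
ls; mkdir -p pics
python3 - <<'E'
from plant import arm
import cv2,numpy as np
for n in("scene","side"):
    cv2.imwrite(f"pics/{n}0.png",arm.grab_frame(n)[:,:,::-1])
    m=arm.camera_model(n);print(n,np.round(m["K"],1).tolist(),(-m["R"].T@m["t"]).round(3))
print(arm.camera_model("wrist"));s=arm.state();print(s)
E
```

```text
pics
scene [[503.0, 0.0, 324.6], [0.0, 503.0, 203.3], [0.0, 0.0, 1.0]] [ 0.958 -0.715  1.433]
side [[460.4, 0.0, 319.2], [0.0, 460.4, 203.0], [0.0, 0.0, 1.0]] [-0.26  -0.77   0.997]
{'K': array([[340.34597839,   0.        , 319.90923199],
       [  0.        , 340.34597839, 198.94473597],
       [  0.        ,   0.        ,   1.        ]]), 'hand_eye': array([[-5.40400276e-04, -9.51488012e-01, -3.07685344e-01,
         7.91332908e-02],
       [ 9.99999718e-01, -3.53986079e-04, -6.61671468e-04,
         8.44052820e-04],
       [ 5.20656142e-04, -3.07685615e-01,  9.51487936e-01,
        -1.49263449e-01],
       [ 0.00000000e+00,  0.00000000e+00,  0.00000000e+00,
         1.00000000e+00]])}
{'t': 0.1, 'joint_positions': array([ 1.12797329e+00,  3.14162380e-01, -4.79909747e-02,  1.21023121e+00,
       -2.31865246e-05,  1.57080611e+00]), 'qvel': array([ 4.25144819e-04, -1.97101678e-03,  2.48466676e-03,  4.85728176e-04,
       -9.77074594e-05,  1.46373580e-03]), 'joint_efforts': array([ 1.67866724e-04, -5.40767097e+01,  3.40540516e+01,  1.12290803e-02,
        5.25191820e-05, -1.00463518e-05]), 'tcp_pos': array([0.25686588, 0.54162571, 0.22471136]), 'tool_rot': array([-3.14000442e+00,  2.32020411e-05,  2.69875986e+00]), 'wrist_force': array([0.60313209, 0.30987171, 0.30922708]), 'torque': array([0.00807286, 0.03528369, 0.02549009]), 'grip_force': 0.0, 'width': 0.08553535752740715}
```

View pics/scene0.png

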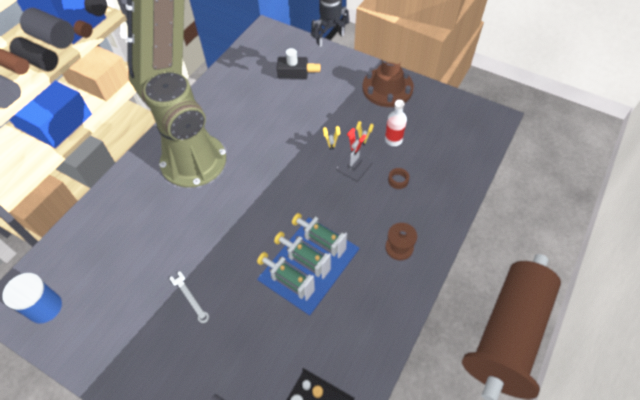

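View pics/side0.png

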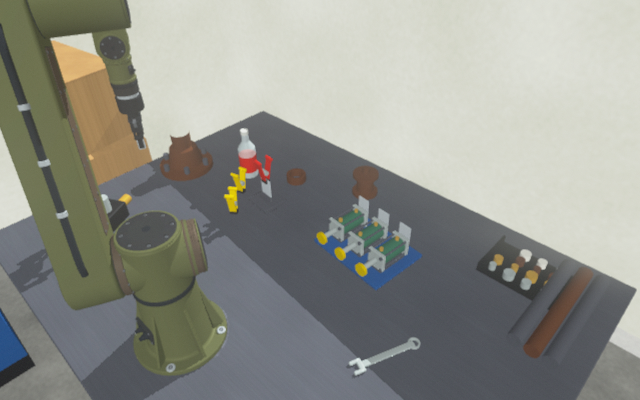

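The scene view shows the rack with flanges near (297,218), (280,238) and (263,259). The stand plate is near (354,160) with the red clip at (355,140), and yellow look-alikes are at (332,137) and (365,130). In the side view the flanges are at (323,238), (341,254) and (362,269), the tag tops near (364,200), (384,213) and (407,228), and the clip at (266,167).

```bash
cat > h.py <<'E'
from plant import arm
import cv2,numpy as np
from scipy.spatial.transform import Rotation as Ro
def ext(n,tcp=None,rot=None):
    m=arm.camera_model(n)
    if n!="wrist": return m["K"],m["R"],np.array(m["t"])
    T=np.eye(4);T[:3,:3]=Ro.from_euler('xyz',rot).as_matrix();T[:3,3]=tcp
    W=np.linalg.inv(T@m["hand_eye"]);return m["K"],W[:3,:3],W[:3,3]
def onz(px,z,E):
    K,R,t=E;d=R.T@np.linalg.inv(K)@np.array([*px,1.]);c=-R.T@t
    return c+d*(z-c[2])/d[2]
def proj(X,E):
    K,R,t=E;p=K@(R@np.array(X)+t);return p[:2]/p[2]
def shot(name):
    s=arm.state();im=arm.grab_frame("wrist");cv2.imwrite(f"pics/{name}.png",im[:,:,::-1])
    np.save(f"pics/{name}.npy",np.r_[s["tcp_pos"],s["tool_rot"]])
def load(name):
    v=np.load(f"pics/{name}.npy");return ext("wrist",v[:3],v[3:])
E
python3 - <<'E'
from h import *
for n,F,Tg,C in(("scene",[(297,218),(280,238),(263,259)],[(342,236),(325,257),(308,279)],(355,160)),("side",[(323,238),(341,254),(362,269)],[(364,200),(384,213),(407,228)],(266,190))):
    E=ext(n)
    for p in F:print(n,onz(p,.055,E).round(3))
    for p in Tg:print(n,'tag',onz(p,.115,E).round(3))
    print('stand',onz(C,.05,E).round(3))
E
```

```text
scene [ 0.47  -0.05   0.055]
scene [ 0.461 -0.138  0.055]
scene [ 0.455 -0.224  0.055]
scene tag [ 0.64  -0.066  0.115]
scene tag [ 0.631 -0.151  0.115]
scene tag [ 0.623 -0.235  0.115]
stand [0.521 0.249 0.05 ]
side [ 0.468 -0.058  0.055]
side [ 0.454 -0.143  0.055]
side [ 0.45  -0.225  0.055]
side tag [ 0.633 -0.077  0.115]
side tag [ 0.625 -0.162  0.115]
side tag [ 0.616 -0.251  0.115]
stand [0.514 0.257 0.05 ]
```

Run:
```python
from h import *
print('bottle',onz((396,140),.03,ext("scene")).round(3), 'yel',onz((332,140),.08,ext("scene")).round(3),onz((365,132),.1,ext("scene")).round(3))
arm.move_pose([.257,.542,.34],[np.pi,0,2.699])
arm.move_pose([.50,.19,.34],[np.pi,0,np.pi/2+.2]);arm.sleep(.3);shot("wclip")
arm.move_pose([.53,-.1,.30],[np.pi,0,np.pi/2-.09]);arm.sleep(.3);shot("wrack")
print(arm.state()["t"],arm.state()["joint_positions"].round(2))
```

```text
bottle [0.601 0.415 0.03 ] yel [0.421 0.266 0.08 ] [0.511 0.338 0.1  ]
4.0417 [-0.19  0.18 -0.05  1.34  0.    1.47]
```

View pics/wclip.png

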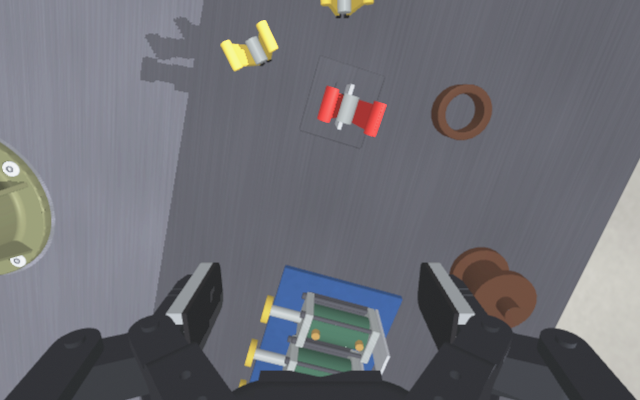

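View pics/wrack.png

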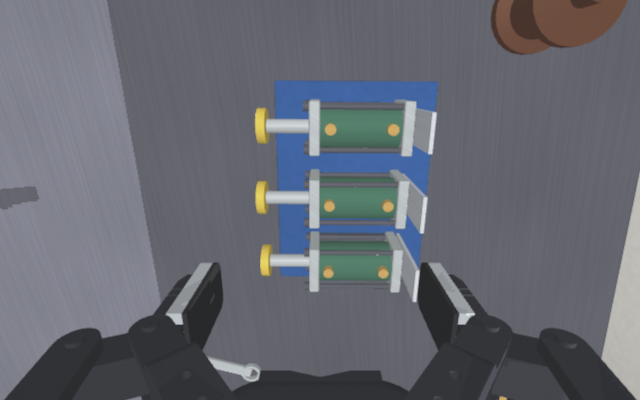

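In wclip the red clip's bars are at about (329,104) and (375,118). One yellow clip is at (250,47), another at (345,5). In wrack the flange fronts are at (257,126), (258,197) and (263,260). Tag 1's top edge runs (434,112)-(433,152), and the base plate's rear corners are (276,82) and (437,82).

Run:
```python
from h import *
from scipy.optimize import least_squares
E=load("wrack");A=load("wclip")
for nm,p,z in(("f1",(257,126),.055),("f2",(258,197),.055),("f3",(263,260),.055),("t1a",(435,112),.115),("t1b",(433,152),.115),("t2a",(420,184),.115),("t2b",(425,231),.115),("t3b",(418,298),.115),("cTL",(276,82),.012),("cTR",(437,82),.012),("cBL",(282,276),.012)):
    print(nm,onz(p,z,E)[:2].round(4))
for nm,p in(("L",(329,104)),("R",(375,118)),("yL1",(233,56)),("yR1",(267,36)),("y2",(345,5))): print(nm,onz(p,.173,A)[:2].round(4))
for nm,p in(("sa",(319,56)),("sb",(385,74)),("sc",(364,148)),("sd",(301,131))): print(nm,onz(p,.015,A)[:2].round(4))
ims=[cv2.resize(cv2.imread("pics/wclip.png")[0:180,200:440],None,fx=3.2,fy=3.2,interpolation=cv2.INTER_CUBIC)]
cv2.imwrite("pics/z1.png",ims[0])
im=cv2.imread("pics/wrack.png")[70:310,240:450];cv2.imwrite("pics/z2.png",cv2.resize(im,None,fx=2.5,fy=2.5,interpolation=cv2.INTER_CUBIC))
```

```text
f1 [ 0.4622 -0.0536]
f2 [ 0.451  -0.1378]
f3 [ 0.4451 -0.2232]
t1a [ 0.6447 -0.0505]
t1b [ 0.6433 -0.0889]
t2a [ 0.6305 -0.1207]
t2b [ 0.6359 -0.1732]
t3b [ 0.6285 -0.2558]
cTL [ 0.4846 -0.0073]
cTR [ 0.6795 -0.0246]
cBL [ 0.459  -0.2737]
L [0.4944 0.2576]
R [0.5378 0.2539]
yL1 [0.4053 0.28  ]
yR1 [0.4315 0.3014]
y2 [0.491  0.3372]
sa [0.4745 0.3077]
sb [0.5635 0.3035]
sc [0.5597 0.2036]
sd [0.4692 0.2091]
```

View pics/z1.png

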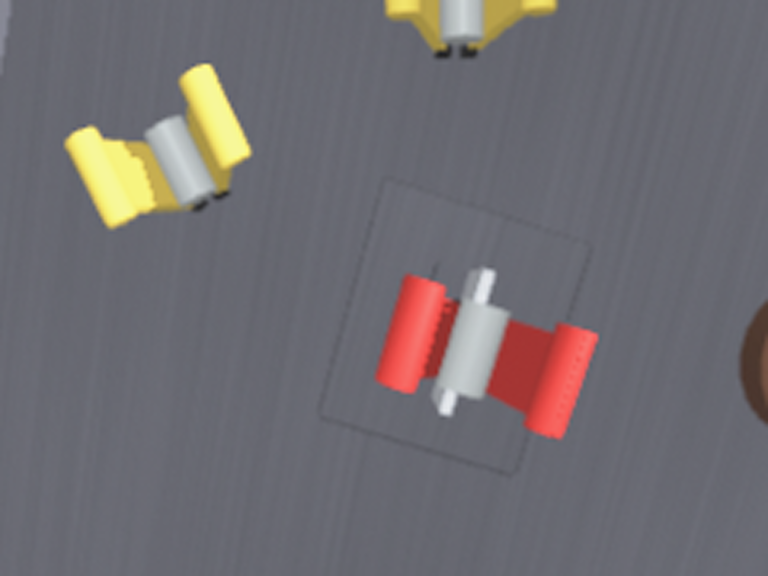

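View pics/z2.png

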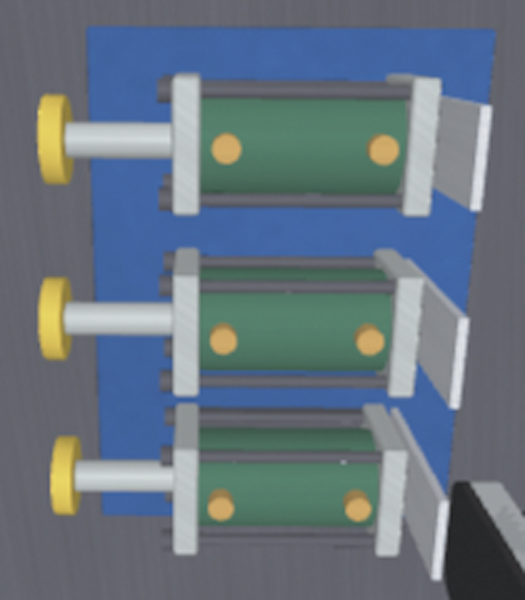

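```bash
cat > push.py <<'E'
from h import *
u=np.array([np.cos(.093),-np.sin(.093),0])
F={1:np.array([.4622,-.0536,.055]),2:np.array([.451,-.1378,.055]),3:np.array([.4451,-.2232,.055])}
O=[np.pi,0,-.093]
def push(i,known=False):
    f=F[i]
    b=-arm.state()["wrist_force"]@u
    fr=lambda:-arm.state()["wrist_force"]@u-b
    def go(d,v):arm.move_linear(f+u*d,velocity=v);return fr()
    d=-.017;go(d,.08);c=None;log=[]
    while d<.015:
        F_=go(d,.04)
        if F_>1.8:break
        d+=.002
    c=d;log.append(("contact",round(d*1e3,1),round(F_,1)))
    segs=[(.036,.055)] if known else [(.011,.029),(.036,.055)]
    res=None
    for a,e in segs:
        k=a
        F_=go(c+k,.05)
        while F_<10 and k<e:
            k+=.001;F_=go(c+k,.03)
        if F_>=10:res=k;break
    log.append(("stop",res and round(res*1e3,1),round(F_,1)))
    go(c+k-.012,.08)
    print(i,log,"t",arm.state()["t"]);return res
E
python3 - <<'E'
from push import *
arm.command_gripper(0.0,30)
p=F[1]-u*.032
arm.move_pose(p+[0,0,.13],O);arm.move_linear(p)
push(1)
E
```

```text
1 [('contact', -7.0, np.float64(3.6)), ('stop', 16.0, np.float64(11.6))] t 11.0417
```

Run:
```python
from push import *
arm.move_linear(F[1]-u*.036)
for i in(2,3):
    arm.move_linear(F[i]-u*.036);push(i)
arm.move_linear(F[3]-u*.036)
arm.move_linear(F[3]-u*.036+[0,0,.2],velocity=.25)
arm.move_pose([.53,-.1,.30],[np.pi,0,np.pi/2-.09]);arm.sleep(.3);shot("wrack2");print(arm.state()["t"])
im=cv2.imread("pics/wrack2.png")[70:310,240:450];cv2.imwrite("pics/z3.png",cv2.resize(im,None,fx=2.5,fy=2.5,interpolation=cv2.INTER_CUBIC))
```

```text
2 [('contact', -9.0, np.float64(2.9)), ('stop', 46.0, np.float64(10.4))] t 21.725
3 [('contact', -9.0, np.float64(3.7)), ('stop', 44.0, np.float64(10.6))] t 31.6667
34.6667
```

View pics/z3.png

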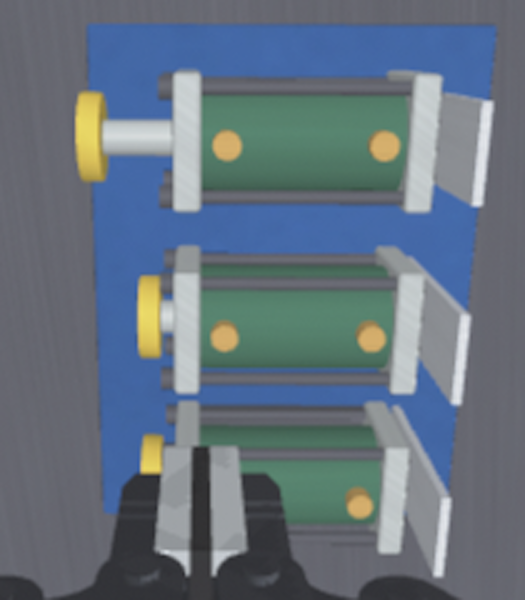

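Cylinder 1 is the blocked one: its flange is at z3 (90,136), about half way, while 2 and 3 sit next to their end caps. Tag 1's top edge runs (490,101)-(478,205). Next is the clip.

Run:
```python
from h import *
E=load("wrack2");E1=load("wrack")
for a,b,e in(((490,101),(478,205),E),((487,106),(476,209),E1)):
    print('tag1',[onz((240+q[0]/2.5,70+q[1]/2.5),.115,e)[:2].round(4) for q in(a,b)])
O=[np.pi,0,np.pi/2-.055];p=np.array([.5163,.2555,.174])
arm.command_gripper(.085,30)
arm.move_pose(p+[0,0,.12],O);arm.move_linear(p,velocity=.2)
arm.command_gripper(.030,30);s=arm.state();print(s["width"],s["grip_force"],s["wrist_force"].round(1))
if s["width"]<.045:
    arm.move_linear(p+[0,0,.09],velocity=.12);arm.sleep(.1);s=arm.state();print(s["width"],s["grip_force"])
    shot("lift");print(s["t"])
```

```text
tag1 [array([ 0.6451, -0.0507]), array([ 0.6409, -0.0903])]
tag1 [array([ 0.6445, -0.0508]), array([ 0.6407, -0.0903])]
0.030163733553671197 0.0 [-0.2 -0.1  0.6]
0.030104457633126868 0.0
39.1083
```

View pics/lift.png

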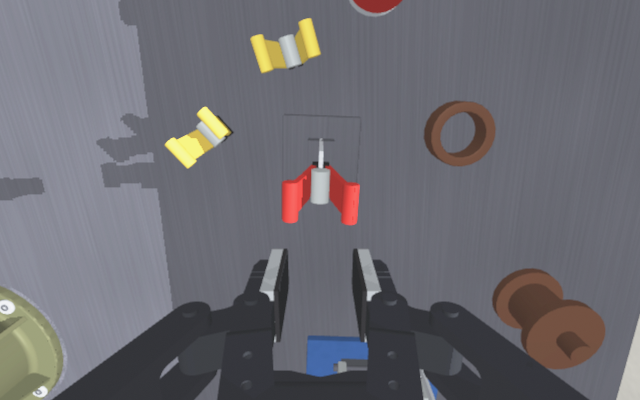

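The clip is still on its stand, with bars at (290,201) and (350,203), and the gripper is empty. I'll measure it again in this view.

Run:
```python
from h import *
E=load("lift");print(np.load("pics/lift.npy").round(4))
for nm,p in(("Lbar",(290,201)),("Rbar",(350,203))):
    for z in(.16,.173): print(nm,z,onz(p,z,E)[:2].round(4))
print('hinge',onz((320,186),.128,E)[:2].round(4))
for p in((285,114),(360,117)):print('stand',onz(p,.015,E)[:2].round(4))
print('plate far end',onz((321,139),.1,E)[:2].round(4))
for X in([.5163,.2555,.173],[.49,.2555,.173],[.5163,.2555,.128]):print(X,proj(X,E).round(1))
ims=cv2.imread("pics/lift.png")[90:260,220:420];cv2.imwrite("pics/z4.png",cv2.resize(ims,None,fx=3.5,fy=3.5,interpolation=cv2.INTER_CUBIC))
```

```text
[ 5.1580e-01  2.5520e-01  2.6290e-01 -3.1400e+00  9.0000e-04  1.5158e+00]
Lbar 0.16 [0.4921 0.2528]
Lbar 0.173 [0.4936 0.2571]
Rbar 0.16 [0.5388 0.2486]
Rbar 0.173 [0.5379 0.2531]
hinge [0.5155 0.2546]
stand [0.4785 0.3095]
stand [0.5634 0.3015]
plate far end [0.5184 0.2911]
[0.5163, 0.2555, 0.173] [320.8 201.4]
[0.49, 0.2555, 0.173] [285.4 203.2]
[0.5163, 0.2555, 0.128] [320.8 185. ]
```

View pics/z4.png

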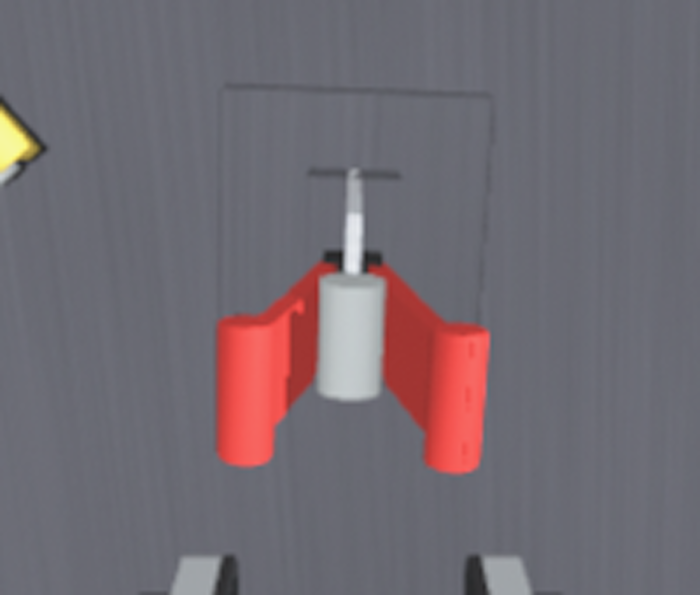

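The clip hasn't moved: bars at z4 (245,390) and (457,398), centred where I measured them. The pads must have slipped off while closing fast, so I'll close in stages and watch the grip force.

Run:
```python
from h import *
p=np.array([.516,.2551,.173])
arm.command_gripper(.075,20)
arm.move_linear(p,velocity=.2)
print(arm.state()["tcp_pos"].round(4))
for w in(.058,.053,.049):
    arm.command_gripper(w,20);s=arm.state();print(w,s["width"].round(4),s["grip_force"],s["wrist_force"].round(1),s["t"])
shot("sq")
im=cv2.imread("pics/sq.png");cv2.imwrite("pics/z5.png",im[120:])
```

```text
[0.5163 0.2553 0.1737]Traceback (most recent call last):
  File "<stdin>", line 7, in <module>
AttributeError: 'float' object has no attribute 'round'
```

Run:
```python
from h import *
for w in(.056,.053,.050,.047):
    arm.command_gripper(w,20);s=arm.state();print(w,round(s["width"],4),s["grip_force"],s["wrist_force"].round(1),s["t"])
shot("sq")
im=cv2.imread("pics/sq.png");cv2.imwrite("pics/z5.png",im[120:])
```

```text
0.056 0.0563 0.0 [ 0.4  0.2 -1. ] 40.8
0.053 0.053 0.0 [-0.8 -1.4 -1.2] 41.0167
0.05 0.0502 0.0 [ 0.3  0.4 -0.4] 41.2333
0.047 0.0472 0.0 [1.4 0.3 0.2] 41.45
```

View pics/z5.png

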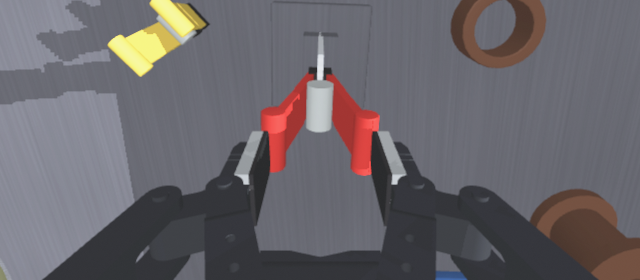

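The bars at z5 (275,140) and (365,140) sit beyond the pad ends at (253,135) and (388,135), so the pads look higher than assumed. I'll project the expected tip positions to check.

Run:
```python
from h import *
v=np.load("pics/sq.npy");E=load("sq");R=Ro.from_euler('xyz',v[3:]).as_matrix()
for z in(-10,0,6,12,18,25):
    print(z,[ (proj(v[:3]+R@np.array([x,y,z])*1e-3,E)-[0,120]).round(0).tolist() for x in(11,-11) for y in(-23.5,23.5)])
for z in(.173,):
  for y in(15,-15):
    print('bar',z,y,[(proj([.516+sx*.022,.2551+y*1e-3,z],E)-[0,120]).round(0).tolist() for sx in(-1,1)])
```

```text
-10 [[268.0, 129.0], [372.0, 129.0], [270.0, 171.0], [369.0, 171.0]]
0 [[271.0, 120.0], [369.0, 120.0], [273.0, 160.0], [367.0, 160.0]]
6 [[272.0, 114.0], [367.0, 114.0], [274.0, 154.0], [365.0, 154.0]]
12 [[274.0, 110.0], [365.0, 110.0], [276.0, 148.0], [364.0, 148.0]]
18 [[275.0, 105.0], [364.0, 105.0], [277.0, 142.0], [362.0, 142.0]]
25 [[277.0, 100.0], [363.0, 100.0], [279.0, 136.0], [361.0, 136.0]]
bar 0.173 15 [[272.0, 114.0], [364.0, 110.0]]
bar 0.173 -15 [[278.0, 169.0], [365.0, 165.0]]
```

The visible pad ends match a point about 12 mm behind the TCP, so the pads closed above the bars. Going 23 mm deeper is safe under either reading, since the gripper body still clears the clip top.

Run:
```python
from h import *
print(arm.nose_length)
arm.command_gripper(.08,25)
arm.move_linear([.516,.2551,.150],velocity=.1)
s=arm.state();print(s["tcp_pos"].round(4),s["wrist_force"].round(1))
for w in(.056,.052,.046,.040,.034):
    arm.command_gripper(w,25);s=arm.state();print(w,round(s["width"],4),s["grip_force"],s["wrist_force"].round(1),s["t"])
```

```text
0.025
[0.5154 0.2548 0.1495] [0.1 0.7 0.1]
0.056 0.0555 4.198927581310272 [ 0.6 -0.5 -0.9] 42.6667
0.052 0.0523 5.01386471092701 [-0.4 -0.6 -0.5] 42.8833
0.046 0.0462 6.005644574761391 [-0.8 -1.4 -0.5] 43.1167
0.04 0.0396 6.9514283537864685 [ 0.3  0.2 -1.2] 43.35
0.034 0.0341 7.8739964962005615 [-0.2 -0.3 -1. ] 43.5833
```

Run:
```python
from h import *
def red():
    im=arm.grab_frame("wrist");h=cv2.cvtColor(im,cv2.COLOR_RGB2HSV)
    m=cv2.inRange(h,(0,170,100),(6,255,255))|cv2.inRange(h,(174,170,100),(180,255,255))
    m[:150]=0;m[:,:180]=0;m[:,460:]=0;ys,xs=np.nonzero(m);return len(xs),xs.mean().round(1),ys.mean().round(1),xs.min(),xs.max(),ys.min(),ys.max()
def st():
    s=arm.state();print(s["tcp_pos"].round(4),round(s["width"],4),round(s["grip_force"],1),s["wrist_force"].round(1),s["t"])
arm.command_gripper(.032,25);st();print(red())
arm.move_linear([.516,.2551,.245],velocity=.12);arm.sleep(.15);st();print(red())
arm.move_pose([.6428,-.0706,.235],[np.pi,0,np.pi/2-.093]);arm.sleep(.2);st();print(red());shot("over")
```

```text
[0.516  0.2551 0.15  ] 0.0326 18.9 [0.2 0.4 0.3] 43.8
(3868, np.float64(319.5), np.float64(268.9), np.int64(283), np.int64(360), np.int64(201), np.int64(315))
[0.5154 0.2548 0.244 ] 0.032 18.9 [-0.3 -0.4 -1.3] 44.9417
(3903, np.float64(319.6), np.float64(268.7), np.int64(283), np.int64(360), np.int64(201), np.int64(315))
[ 0.6428 -0.0692  0.2352] 0.0322 18.9 [-0.3  0.3 -1.1] 46.5083
(4027, np.float64(320.9), np.float64(269.5), np.int64(283), np.int64(359), np.int64(201), np.int64(315))
```

The clip is held and unmoved in the grip (same red blob through lift and carry). Lowering onto tag 1.

Run:
```python
from h import *
def st():
    s=arm.state();print(s["tcp_pos"].round(4),round(s["width"],4),round(s["grip_force"],1),s["wrist_force"].round(1),s["t"])
arm.move_linear([.6428,-.0706,.19],velocity=.08);st()
arm.move_linear([.6428,-.0706,.166],velocity=.05);arm.sleep(.2);st()
if abs(arm.state()["wrist_force"][2])<8:
    for w in(.045,.053,.058):arm.command_gripper(w,25);st()
    arm.command_gripper(.08);st()
    arm.move_linear([.6428,-.0706,.30],velocity=.15);arm.sleep(.2)
    shot("end1");st()
    im=cv2.imread("pics/end1.png");h=cv2.cvtColor(im,cv2.COLOR_BGR2HSV);E=load("end1")
    m=cv2.inRange(h,(0,170,80),(5,255,255))|cv2.inRange(h,(175,170,80),(180,255,255))
    n,l,ss,c=cv2.connectedComponentsWithStats(m)
    for i in range(1,n):
        if ss[i,4]>150:print(ss[i],c[i].round(1),onz(c[i],.188,E).round(4))
    for sx in(-1,1):
        for yy in(15,-15):
            X=np.array([.6428,-.0706,.188])+Ro.from_euler('z',-.093).apply([sx*.022,yy*1e-3,0]);print('pred',proj(X,E).round(1))
```

```text
[ 0.6429 -0.0707  0.1902] 0.0322 18.9 [ 0.5  0.2 -0.2] 47.3167
[ 0.6431 -0.0706  0.1664] 0.0323 18.9 [ 0.9 -0.1 -0.8] 48.15
[ 0.6429 -0.0706  0.1661] 0.0452 6.1 [-0.1  0.4 -1.3] 48.4333
[ 0.6428 -0.0706  0.166 ] 0.0531 4.8 [ 0.1  0.5 -0.8] 48.6833
[ 0.6429 -0.0706  0.1661] 0.0575 0.0 [-1.1 -0.7 -0.2] 48.9083
[ 0.6428 -0.0706  0.166 ] 0.0801 0.0 [-0.2  0.4 -0.4] 49.2583
[ 0.6425 -0.0706  0.2992] 0.0801 0.0 [-0.1  0.5  0.8] 50.55
[285 162  30  51 847] [297.2 188.6] [ 0.6245 -0.0648  0.188 ]
[326 162  29  51 836] [342.5 188.8] [ 0.6604 -0.0683  0.188 ]
pred [292.8 175.3]
pred [293.7 211.2]
pred [348.8 175.3]
pred [347.8 211.2]
```

The clip sits closed and symmetric on tag 1. Its outer bar edges are at columns 285-355, as predicted for the right pose, and the arm is clear. Handing in.

Run:
```python
from plant import arm
print(arm.sign_off())
```

```text
the job is handed in; nothing more can be done
None
```

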